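# Set out the tasting flight: each sample flask on its coaster

## Robot

A 6-joint arm with a two-finger parallel gripper is mounted at the origin on the work surface. World frame = base frame: x ahead of the robot, y to its left, z up, the work surface at z = 0. Lengths are in m, angles in rad, forces in N, time in s.
With the tool pointing down it reaches from about 0.35 to 0.85 m from the base axis. Payload 8.1 kg.
Tool frame: the origin (TCP) lies midway between the tips of the shut fingers; the grasp point (between the pads) lies 19 mm behind it (robot.grip_point_offset is the distance from the TCP to the grasp point, in m); z points along the fingers, y is the line along which they close (so a half turn about z gives the same grasp; the last joint's range is limited). The gripper opens to 93 mm and grips with 3 to 60 N. Pads are 15 mm wide; open, the fingers measure 128 mm over their backs; the gripper's body (75 mm by 188 mm) begins 65 mm behind the grasp point.
Start: joints at [-1.426, 0.13, 1.488, -0, 1.523, -0.085], TCP at [0.137, -0.584, 0.219] pointing down, gripper open.
Joint ranges: [-2.96, 2.96], [-0.89, 2.26], [0.02, 2.5], [-1.34, 4.48], [0, 2.73], [-2.66, 2.66]. Speed limits (rad/s): [2.39, 2.39, 2.79, 3.14, 3.14, 3.14].

## Interface

Orientations are given as a rotation vector (axis times angle).
In Python, from plant import robot, read_camera, job gives the robot as it stands.
- The arm moves only by the shell command python3 -m inch 'ROWS' [FORCE]. ROWS is JSON, one flat list of numbers, 5 for each row, row after row: the shift along the world's x, y, z in mm, then the turn about the world's z in degrees, then the opening in per cent of the stroke, from 0 (shut) to 100 (fully open). In form: [dx, dy, dz, yaw, hand, dx, dy, dz, yaw, hand, ...]. A call has 1 to 10 rows; each row is the pose to reach, as a shift and turn from the pose commanded when the call began; what a row does not reach only later rows make up. A row lasts 1/12 s, in which the tool goes at most 41.7 mm and 7.16 degrees, less where a joint would pass 70% of its speed; a pose out of reach is approached as far as the arm can. A call with a gripper value outside its range is refused whole. The fingers move at their own pace and stop on an object; FORCE is the grip in N (left out, the last holds). Time passes only in rows, so rows that repeat a pose let the fingers close. It gives the time, the measured TCP pose, the force, the opening and the grip force at its end, in the units of the state.
- robot.read_state(): the state, without advancing time (a new reading comes with each control period).
- read_camera(name): name is "scene" or "top"; returns a dict with "image" (384x512x3 uint8, blue, green, red), "K" (3x3 intrinsics, pixels), "D" ([k1, k2, p1, p2, k3] as OpenCV has them; the pictures are not rectified), "extrinsics" (4x4, takes a point from world to camera coordinates). Camera axes: x right, y down, z forward; pixel columns grow to the right and rows downward; lengths in m; the calibration is good to about 2 mm. A picture is of the moment at which its call begins. There is no depth.
- job.close_job(): hands the job in; it is judged then, once.
The state is a dict: "t": time; "q": joint angles; "dq": joint speeds; "joint_torque": joint torques, N m; "tool_pos": TCP position; "orientation": TCP orientation; "force": force on the tool from outside, world axes, zero at the start; "wrist_torque": the same for the moment, N m; "opening": finger opening in m; "gripper_force": force on a finger pad.
Only numpy, scipy, OpenCV 4.12 (cv2) and the standard library are available. Lean on these libraries where they do the work, as an engineer would, in place of code of your own. Each camera call takes 0.05 s, during which the arm holds its last target. There are 200 camera calls.

## Task

Lay out the next tasting round: stand each of the four sealed sample flasks on the coaster that has the colour of its stopper, upright and centred on the coaster's white circle. Keep the flasks upright and set them down gently, as they are glass, and leave the two paper cups where they stand.

Things in the scene. Friction and masses are not known exactly. Their poses are not given: they have to be found in the camera images.
- flask_red: Sealed round-bellied sample flask of amber glass with a red stopper, about 0.12 kg, standing upright on the table. Origin at the centre of its flat underside (42 mm wide), z axis up through the stopper. Belly 57 mm across (widest 26 mm up), neck 19 mm across from 60 to 82 mm up, stopper a firmly fixed plain red cylinder 28 mm across from 85 to 112 mm up: lift the flask by it. Round about z.
- coaster_red: Red round coaster fixed to the table, 84 mm across and 5 mm thick, with a flat white circle 56 mm across in its middle. Origin at the centre of its underside (on the table), z up.
- flask_blue: Sealed round-bellied sample flask of amber glass with a blue stopper, about 0.12 kg, standing upright on the table. Origin at the centre of its flat underside (42 mm wide), z axis up through the stopper. Belly 57 mm across (widest 26 mm up), neck 19 mm across from 60 to 82 mm up, stopper a firmly fixed plain blue cylinder 28 mm across from 85 to 112 mm up: lift the flask by it. Round about z.
- coaster_blue: Blue round coaster fixed to the table, 84 mm across and 5 mm thick, with a flat white circle 56 mm across in its middle. Origin at the centre of its underside (on the table), z up.
- flask_green: Sealed round-bellied sample flask of amber glass with a green stopper, about 0.12 kg, standing upright on the table. Origin at the centre of its flat underside (42 mm wide), z axis up through the stopper. Belly 57 mm across (widest 26 mm up), neck 19 mm across from 60 to 82 mm up, stopper a firmly fixed plain green cylinder 28 mm across from 85 to 112 mm up: lift the flask by it. Round about z.
- coaster_green: Green round coaster fixed to the table, 84 mm across and 5 mm thick, with a flat white circle 56 mm across in its middle. Origin at the centre of its underside (on the table), z up.
- flask_yellow: Sealed round-bellied sample flask of amber glass with a yellow stopper, about 0.12 kg, standing upright on the table. Origin at the centre of its flat underside (42 mm wide), z axis up through the stopper. Belly 57 mm across (widest 26 mm up), neck 19 mm across from 60 to 82 mm up, stopper a firmly fixed plain yellow cylinder 28 mm across from 85 to 112 mm up: lift the flask by it. Round about z.
- coaster_yellow: Yellow round coaster fixed to the table, 84 mm across and 5 mm thick, with a flat white circle 56 mm across in its middle. Origin at the centre of its underside (on the table), z up.
- cup_a: The first of two alike empty paper cups with a cardboard sleeve standing among the flasks, 54 mm across at the foot, 72 mm at the rim, 85 mm tall, 0.1 kg, loose. Origin at the centre of its underside. Not to be moved.
- cup_b: The second of two alike empty paper cups with a cardboard sleeve standing among the flasks, 54 mm across at the foot, 72 mm at the rim, 85 mm tall, 0.1 kg, loose. Origin at the centre of its underside. Not to be moved.
Not all that is in view belongs to the job. Leave any purple look-alike of the flask_blue alone.

How it is judged:
At the end, for the whole second after the job is handed in: Each of the four flasks stands at rest and released on the coaster of its stopper's colour, its axis within 12 mm of the coaster's centre and within 0.1 rad of upright; both paper cups stand upright within 25 mm of where they were (horizontal distance between flask_red and coaster_red below 0.012 m and angle between each of flask_red, flask_blue, flask_green, flask_yellow, cup_a, cup_b's own z axis and vertical below 0.1 rad and z of flask_red in the frame of coaster_red between 0.002 and 0.009 m and linear speed of each of flask_red, flask_blue, flask_green, flask_yellow below 0.02 m/s and angular speed of each of flask_red, flask_blue, flask_green, flask_yellow below 0.2 rad/s and horizontal distance between flask_blue and coaster_blue below 0.012 m and z of flask_blue in the frame of coaster_blue between 0.002 and 0.009 m and horizontal distance between flask_green and coaster_green below 0.012 m and z of flask_green in the frame of coaster_green between 0.002 and 0.009 m and horizontal distance between flask_yellow and coaster_yellow below 0.012 m and z of flask_yellow in the frame of coaster_yellow between 0.002 and 0.009 m and distance of each of cup_a, cup_b from where it was at the start of the episode below 0.025 m); the robot touches nothing.
It fails at once if a flask is knocked over or tipped beyond 40 degrees (angle between any of flask_red, flask_blue, flask_green, flask_yellow's own z axis and vertical above 0.7 rad).
It fails at once if a flask falls out of the fingers from more than about 20 mm above the surface ((height (world z) of flask_red above 0.02 m and contact force between flask_red and the fingers below 0.05 N and linear speed of flask_red above 0.2 m/s) or (height (world z) of flask_blue above 0.02 m and contact force between flask_blue and the fingers below 0.05 N and linear speed of flask_blue above 0.2 m/s) or (height (world z) of flask_green above 0.02 m and contact force between flask_green and the fingers below 0.05 N and linear speed of flask_green above 0.2 m/s) or (height (world z) of flask_yellow above 0.02 m and contact force between flask_yellow and the fingers below 0.05 N and linear speed of flask_yellow above 0.2 m/s)).
It fails at once if a flask is banged or pressed down on its coaster with over 50 N (contact force between flask_red and coaster_red above 50 N or contact force between flask_blue and coaster_blue above 50 N or contact force between flask_green and coaster_green above 50 N or contact force between flask_yellow and coaster_yellow above 50 N).
It fails at once if a paper cup is moved more than 25 mm or tipped (distance of any of cup_a, cup_b from where it was at the start of the episode above 0.025 m or angle between any of cup_a, cup_b's own z axis and vertical above 0.3 rad).
It also fails if it takes over 109 s, if anything falls off the work surface, if the arm or the gripper's body presses on something with over 40 N, if the wrist force passes 120 N, or if a joint passes its speed limit or range.

## Working session

There is one attempt and no reset: what is moved stays moved. The work goes in short steps, Python scripts to look and compute and a shell command to move; the robot and the scene stay as the last step left them, time stands still between calls to the robot, and variables do not carry over. Pictures are saved under pics/ and viewed, at most 14 in all, crops included, and the job is handed in when it is done.

```bash
ls; mkdir -p pics; python3 - <<'E'
from plant import robot, read_camera
import cv2,pickle
d={n:read_camera(n) for n in("scene","top")}
pickle.dump(d,open('cam0.pkl','wb'))
for n in d: cv2.imwrite(f'pics/{n}0.png',cv2.resize(d[n]['image'],(768,576),interpolation=cv2.INTER_CUBIC)); print(n,d[n]['K'],d[n]['D'],d[n]['extrinsics'])
s=robot.read_state();print(s['t'],s['tool_pos'],s['orientation'],s['opening'],robot.grip_point_offset)
E
```

```text
pics
scene [[407.61426489   0.         262.41816931]
 [  0.         407.61426489 186.05916307]
 [  0.           0.           1.        ]] [-0.04924344  0.          0.          0.          0.        ] [[ 0.39019714  0.92062886 -0.01373671 -0.1903916 ]
 [ 0.54937481 -0.24476643 -0.79892222 -0.22129869]
 [-0.73887314  0.30419056 -0.60127746  1.63639213]
 [ 0.          0.          0.          1.        ]]
top [[424.10799181   0.         250.02043806]
 [  0.         424.10799181 192.73556082]
 [  0.           0.           1.        ]] [-0.07269183  0.          0.          0.          0.        ] [[-0.01699309 -0.99957564 -0.02365966  0.01463514]
 [-0.99128473  0.01993441 -0.13021981  0.4588493 ]
 [ 0.13063619  0.02124062 -0.99120282  1.09035573]
 [ 0.          0.          0.          1.        ]]
0.1 [ 0.13661676 -0.5837257   0.21772802] [-3.11928249e+00 -3.59927367e-01  8.88981977e-05] 0.09355449924092916 0.0188
```

View pics/scene0.png

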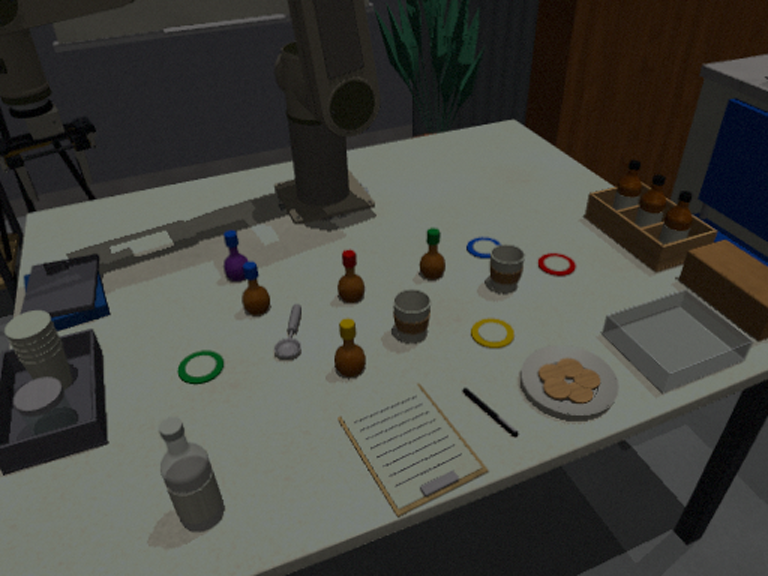

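View pics/top0.png

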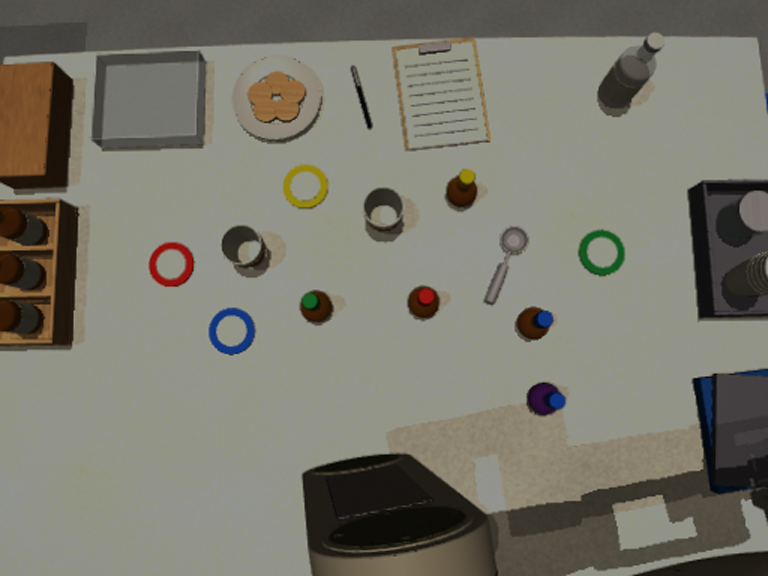

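The scene picture shows amber flasks with stoppers at: red (349,258), green (433,236), yellow (347,328) and blue (250,270). Coasters: green (201,366), blue (485,247), red (557,264), yellow (493,333). Cups are at (506,268) and (411,315).

Two things carry blue stoppers: one at top (533,322) / scene (256,298), and one at top (545,400) / scene (236,265). The first has the amber belly described for flask_blue. The second is purple, so it is the look-alike. I'll confirm this in a crop and measure.

```bash
cat > h.py <<'E'
import cv2,numpy as np
from plant import robot, read_camera
HUE={'red':[(0,6),(174,180)],'yellow':[(22,35)],'green':[(50,85)],'blue':[(100,122)]}
def ray(c,uv):
    p=cv2.undistortPoints(np.array([[uv]],float),c['K'],c['D'])[0,0]
    R,t=c['extrinsics'][:3,:3],c['extrinsics'][:3,3]
    return -R.T@t, R.T@np.array([p[0],p[1],1.])
def plane(c,uv,z):
    o,d=ray(c,uv); return o+d*(z-o[2])/d[2]
def tri(c1,u1,c2,u2):
    o1,d1=ray(c1,u1);o2,d2=ray(c2,u2)
    s=np.linalg.lstsq(np.c_[d1,-d2],o2-o1,rcond=None)[0]
    a,b=o1+s[0]*d1,o2+s[1]*d2
    return (a+b)/2,np.linalg.norm(a-b)
def blobs(c,col,smin=150,vmin=50,amin=15):
    h=cv2.cvtColor(c['image'],cv2.COLOR_BGR2HSV)
    m=sum(cv2.inRange(h,(a,smin,vmin),(b,255,255)) for a,b in HUE[col])
    cs,_=cv2.findContours(m,cv2.RETR_EXTERNAL,cv2.CHAIN_APPROX_NONE)
    out=[]
    for k in cs:
        if len(k)<6: continue
        f=np.zeros(m.shape,np.uint8);cv2.drawContours(f,[k],-1,1,-1)
        a=f.sum()
        if a<amin: continue
        M=cv2.moments(f,True)
        out.append((M['m10']/M['m00'],M['m01']/M['m00'],int(a)))
    return out
E
python3 - <<'E'
from h import *
import pickle
d=pickle.load(open('cam0.pkl','rb'))
for col in HUE:
  for n in d:
    for u,v,a in blobs(d[n],col):
      print(col,n,round(u,1),round(v,1),a,'z5',plane(d[n],(u,v),.005)[:2].round(4),'z98',plane(d[n],(u,v),.0985)[:2].round(4))
i=d['top']['image'][190:290,330:400];j=d['scene']['image'][145:220,135:190]
cv2.imwrite('pics/crop.png',np.hstack([cv2.resize(i,(400,571)),cv2.resize(j,(400,571))]))
E
```

```text
red scene 370.5 176.0 276 z5 [0.5185 0.3822] z98 [0.6221 0.2934]
red scene 232.2 169.7 46 z5 [ 0.2936 -0.0309] z98 [ 0.4236 -0.0714]
red top 283.6 197.0 105 z5 [ 0.4488 -0.0836] z98 [ 0.4376 -0.0782]
red top 113.9 176.0 683 z5 [0.5164 0.3814] z98 [0.4996 0.3485]
yellow scene 327.7 221.8 431 z5 [0.6597 0.1342] z98 [0.7469 0.0744]
yellow scene 231.5 218.9 115 z5 [ 0.5337 -0.1187] z98 [ 0.6356 -0.1488]
yellow top 310.9 117.7 84 z5 [ 0.6685 -0.1654] z98 [ 0.6392 -0.1533]
yellow top 203.1 124.0 669 z5 [0.6573 0.1337] z98 [0.6289 0.1213]
green scene 133.3 244.4 477 z5 [ 0.5245 -0.404 ] z98 [ 0.6274 -0.4008]
green scene 288.8 154.4 25 z5 [0.2851 0.1902] z98 [0.4161 0.1239]
green top 206.2 200.3 84 z5 [0.4442 0.1256] z98 [0.4334 0.1138]
green top 400.7 168.0 678 z5 [ 0.5221 -0.4052] z98 [ 0.5049 -0.3733]
blue scene 39.7 211.0 24 z5 [ 0.2602 -0.6524] z98 [ 0.3941 -0.6202]
blue scene 65.9 196.8 86 z5 [ 0.2177 -0.5732] z98 [ 0.3565 -0.5502]
blue scene 165.8 176.9 41 z5 [ 0.2417 -0.2515] z98 [ 0.3777 -0.2661]
blue scene 318.9 165.1 83 z5 [0.3904 0.2556] z98 [0.5091 0.1817]
blue scene 491.2 163.5 94 z5 [0.6294 0.8182] z98 [0.7201 0.6785]
blue scene 152.9 156.0 35 z5 [ 0.0909 -0.2668] z98 [ 0.2446 -0.2796]
blue scene 499.7 71.2 59 z5 [0.004  1.5666] z98 [0.1678 1.3394]
blue top 370.8 266.6 98 z5 [ 0.2588 -0.3094] z98 [ 0.2633 -0.2854]
blue top 471.4 266.2 193 z5 [ 0.2528 -0.581 ] z98 [ 0.2577 -0.5346]
blue top 504.4 248.1 47 z5 [ 0.2981 -0.6764] z98 [ 0.2993 -0.6222]
blue top 362.7 212.3 86 z5 [ 0.4033 -0.2949] z98 [ 0.3959 -0.2721]
blue top 154.1 220.4 710 z5 [0.392  0.2675] z98 [0.3855 0.244 ]
```

View pics/crop.png

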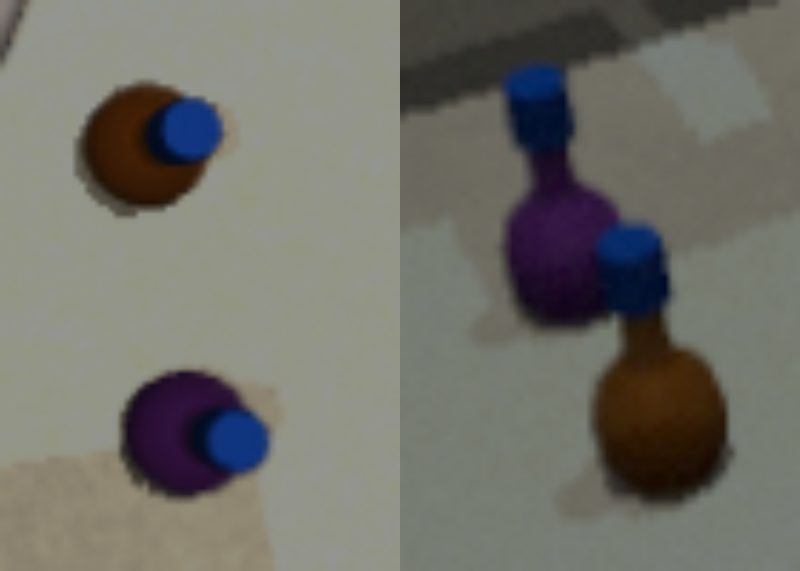

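The crop confirms it: the upper-left amber flask with a blue stopper is flask_blue. The purple one below it stays.

```bash
python3 - <<'E'
from h import *
import pickle
d=pickle.load(open('cam0.pkl','rb'));T,S=d['top'],d['scene']
top={'red':(283,197),'yellow':(311,117),'green':(206,200),'blue':(362,212)}
sc={'red':(232,172),'yellow':(231,219),'green':(288,157),'blue':(167,180)}
def near(c,col,p,**k):
    return min(blobs(c,col,**k),key=lambda b:np.hypot(b[0]-p[0],b[1]-p[1]))
for col in HUE:
  a=near(T,col,top[col],smin=130,vmin=50);b=near(S,col,sc[col],smin=110,vmin=20);a2=near(T,col,top[col],smin=110,vmin=20)
  p,e=tri(T,a2[:2],S,b[:2])
  print(col,'top112',plane(T,a[:2],.112)[:2].round(4),a[2],'tri',p.round(4),round(e,4),a2[2],b[2],'sc',plane(S,b[:2],.0985)[:2].round(4))
for n,uv in(('cupmid',(255.3,137)),('cupleft',(162,162)),('purple',(371,267))): print(n,plane(T,uv,.085 if n!='purple' else .112).round(4))
E
```

```text
red top112 [ 0.436  -0.0774] 105 tri [ 0.4369 -0.0768  0.0998] 0.0022 112 91 sc [ 0.4356 -0.0752]
yellow top112 [ 0.6352 -0.1516] 87 tri [ 0.6384 -0.1514  0.1011] 0.003 95 126 sc [ 0.636  -0.1492]
green top112 [0.432  0.1122] 86 tri [0.4326 0.1134 0.1005] 0.0012 96 77 sc [0.43   0.1154]
blue top112 [ 0.3948 -0.2689] 87 tri [ 0.3953 -0.269   0.0996] 0.0014 116 100 sc [ 0.394  -0.2681]
cupmid [ 0.5953 -0.011   0.085 ]
cupleft [0.5356 0.2288 0.085 ]
purple [ 0.263  -0.2825  0.112 ]
```

```bash
python3 -m inch '[26,31,0,0,60,52,63,0,0,60,78,94,0,0,60,104,126,0,0,60,130,157,0,0,60,155,189,0,0,60,181,220,0,0,60,207,252,0,0,60,233,284,0,0,60,258,315,0,0,60]' 20; python3 -m inch '[0,0,0,0,60,0,0,0,0,60]'
```

```text
t: 0.93
tool_pos: [0.3954, -0.2672, 0.2184]
orientation: [-3.121, -0.36, 0.0]
force: [1.3, -0.0, 0.3]
opening: 0.0556
gripper_force: 0.0
t: 1.1
tool_pos: [0.3956, -0.2674, 0.2183]
orientation: [-3.12, -0.367, 0.001]
force: [0.5, -0.7, -0.2]
opening: 0.0556
gripper_force: 0.0
```

```bash
python3 -m inch '[0,-2,-30,0,60,0,-2,-60,0,60,0,-2,-85,0,60,0,-2,-105,0,60,0,-2,-120,0,60,0,-2,-130,0,60,0,-2,-137,0,60,0,-2,-137,0,60]'; python3 -m inch '[0,0,0,0,35,0,0,0,0,25,0,0,0,0,20,0,0,0,0,20,0,0,0,0,15,0,0,0,0,15,0,0,0,0,15,0,0,0,0,15]' 20
python3 - <<'E'
from h import *
i=[read_camera(n)['image'] for n in('top','scene')]
cv2.imwrite('pics/g1.png',np.hstack([cv2.resize(i[0][140:290,280:430],(390,390)),cv2.resize(i[1][90:240,100:250],(390,390))]))
E
```

```text
t: 1.77
tool_pos: [0.3934, -0.2714, 0.0802]
orientation: [-3.12, -0.358, 0.003]
force: [0.1, -0.3, -0.4]
opening: 0.0562
gripper_force: 0.0
t: 2.43
tool_pos: [0.3951, -0.2715, 0.0822]
orientation: [3.12, 0.36, 0.001]
force: [-0.0, 1.4, 4.4]
opening: 0.0277
gripper_force: 20.0
```

View pics/g1.png

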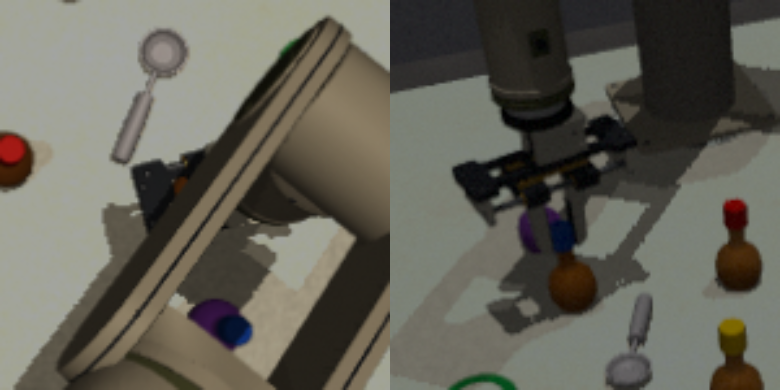

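The grasp is right: the blue stopper is between the pads in the scene half at about (560,235), and the 27.7 mm opening matches the 28 mm stopper. Now I lift and carry it.

```bash
python3 -m inch '[0,0,5,0,15,0,0,20,0,15,0,0,45,0,15,0,0,75,0,15,0,0,105,0,15,0,0,130,0,15,0,0,140,0,15,0,0,140,0,15]'; python3 -m inch '[0,10,0,0,15,0,30,0,0,15,0,60,0,0,15,0,95,0,0,15,0,130,0,0,15,0,165,0,0,15,0,200,0,0,15,0,235,0,0,15,0,270,0,0,15,0,305,0,0,15]'; python3 -m inch '[-1,35,0,0,15,-1,70,0,0,15,-2,105,0,0,15,-2,140,0,0,15,-3,175,0,0,15,-3,200,0,0,15,-3,220,0,0,15,-3,230,0,0,15,-3,233,0,0,15,-3,233,0,0,15]'; python3 -m inch '[0,0,0,0,15,0,0,0,0,15,0,0,0,0,15]'
```

```text
t: 3.2
tool_pos: [0.3958, -0.2722, 0.2243]
orientation: [3.118, 0.36, 0.005]
force: [0.7, -0.5, -0.6]
opening: 0.0276
gripper_force: 20.0
t: 4.03
tool_pos: [0.3925, 0.0359, 0.2187]
orientation: [-3.12, -0.36, 0.007]
force: [1.0, -0.2, -0.3]
opening: 0.0277
gripper_force: 20.0
t: 4.87
tool_pos: [0.3906, 0.2665, 0.2199]
orientation: [3.119, 0.362, -0.004]
force: [-0.1, 0.6, -1.4]
opening: 0.0278
gripper_force: 20.0
t: 5.12
tool_pos: [0.3919, 0.2658, 0.2216]
orientation: [3.121, 0.358, 0.0]
force: [0.2, -0.2, -0.7]
opening: 0.0275
gripper_force: 20.0
```

```bash
python3 -m inch '[0,0,-25,0,15,0,0,-55,0,15,0,0,-80,0,15,0,0,-100,0,15,0,0,-115,0,15,0,0,-123,0,15,0,0,-123,0,15,0,0,-123,0,15]'
python3 - <<'E'
from h import *
i=[read_camera(n)['image'] for n in('top','scene')]
cv2.imwrite('pics/g2.png',np.hstack([cv2.resize(i[0][150:270,90:210],(390,390),interpolation=2),cv2.resize(i[1][110:210,260:360],(390,390),interpolation=2)]))
E
```

```text
t: 5.78
tool_pos: [0.392, 0.2665, 0.0991]
orientation: [-3.121, -0.359, -0.0]
force: [0.3, 0.0, -0.2]
opening: 0.0274
gripper_force: 20.0
```

View pics/g2.png

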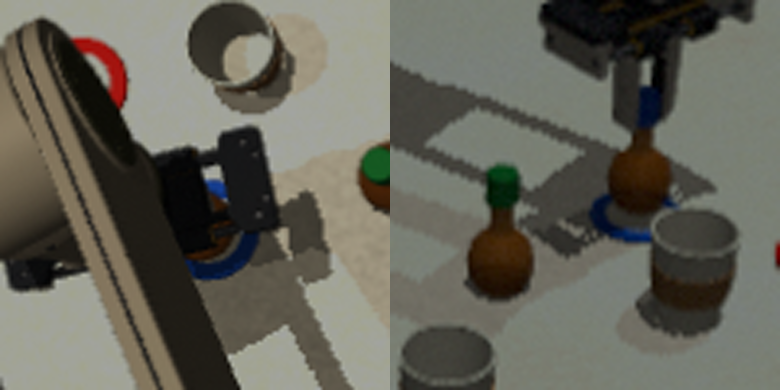

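The flask hangs upright over the blue coaster (scene half: belly at (640,180), ring centre about (640,215)). I lower it slowly.

```bash
python3 -m inch '[0,0,-3,0,15,0,0,-6,0,15,0,0,-8,0,15,0,0,-9,0,15,0,0,-10,0,15,0,0,-11,0,15,0,0,-11,0,15]'; python3 -m inch '[0,0,-0.5,0,15,0,0,-1,0,15,0,0,-1,0,15]'
```

```text
t: 6.47
tool_pos: [0.3916, 0.2667, 0.0874]
orientation: [3.121, 0.36, -0.001]
force: [-0.6, 0.4, -1.4]
opening: 0.0272
gripper_force: 20.0
t: 6.72
tool_pos: [0.3921, 0.267, 0.0872]
orientation: [-3.12, -0.36, -0.002]
force: [-0.9, -0.1, 3.2]
opening: 0.0273
gripper_force: 20.0
```

```bash
python3 -m inch '[0,0,-0.5,0,15,0,0,-0.5,0,15]'; python3 -m inch '[0,0,0,0,22,0,0,0,0,26,0,0,0,0,30,0,0,0,0,34,0,0,0,0,40,0,0,0,0,50,0,0,0,0,60,0,0,0,0,60]'; python3 -m inch '[0,0,20,0,60,0,0,50,0,60,0,0,90,0,60,0,0,130,0,60,0,-40,135,0,60,0,-80,135,0,60,0,-120,135,0,60,0,-120,135,0,60]'
python3 - <<'E'
from h import *
for n in('top','scene'):
  c=read_camera(n)
  for b in blobs(c,'blue',smin=110,vmin=30): 
    if 100<b[0]<380 and b[2]>20: print(n,np.round(b,1),plane(c,b[:2],.117 if n=='top' else .1035)[:2].round(4))
E
```

```text
t: 6.88
tool_pos: [0.3924, 0.2673, 0.0871]
orientation: [-3.12, -0.36, -0.003]
force: [-1.4, 0.4, 5.9]
opening: 0.0277
gripper_force: 20.0
t: 7.55
tool_pos: [0.3915, 0.2666, 0.0858]
orientation: [3.121, 0.36, -0.001]
force: [-0.5, -0.1, 0.8]
opening: 0.0524
gripper_force: 0.0
t: 8.22
tool_pos: [0.3921, 0.1414, 0.2214]
orientation: [3.119, 0.353, 0.001]
force: [0.0, 0.5, -0.4]
opening: 0.0559
gripper_force: 0.0
top [369.9 266.6 119. ] [ 0.2643 -0.2786]
top [154.2 233.5  46. ] [0.3524 0.2388]
scene [317.3 167.1  68. ] [0.523 0.168]
scene [153.8 158.9  80. ] [ 0.2715 -0.281 ]
scene [324.7 139.8  71. ] [0.391  0.2702]
```

Blue is placed: the scene ray gives (0.391, 0.270) against the coaster at (0.392, 0.267). Next is green.

```bash
python3 -m inch '[20,-17,0,0,60,40,-34,0,0,60,40,-34,0,0,60,40,-34,0,0,60]'; python3 -m inch '[0,0,-30,0,60,0,0,-60,0,60,0,0,-85,0,60,0,0,-105,0,60,0,0,-120,0,60,0,0,-132,0,60,0,0,-139,0,60,0,0,-139,0,60,0,0,-139,0,60]'
```

```text
t: 8.65
tool_pos: [0.4318, 0.1134, 0.2207]
orientation: [-3.12, -0.36, 0.002]
force: [0.0, 0.2, 0.5]
opening: 0.0555
gripper_force: 0.0
t: 9.4
tool_pos: [0.4313, 0.1136, 0.0822]
orientation: [-3.12, -0.362, 0.001]
force: [-0.0, -0.0, 1.2]
opening: 0.0557
gripper_force: 0.0
```

```bash
python3 -m inch '[0,0,0,0,35,0,0,0,0,25,0,0,0,0,20,0,0,0,0,20,0,0,0,0,15,0,0,0,0,15,0,0,0,0,15]' 20;  python3 -m inch '[0,0,5,0,15,0,0,20,0,15,0,0,45,0,15,0,0,75,0,15,0,0,105,0,15,0,0,130,0,15,0,0,140,0,15,0,0,140,0,15]'; python3 -m inch '[2,-10,0,0,15,5,-30,0,0,15,11,-60,0,0,15,17,-95,0,0,15,23,-130,0,0,15,29,-165,0,0,15,35,-200,0,0,15,41,-235,0,0,15,47,-270,0,0,15,53,-305,0,0,15]'; python3 -m inch '[6,-35,0,0,15,12,-70,0,0,15,18,-105,0,0,15,24,-140,0,0,15,30,-170,0,0,15,34,-190,0,0,15,36,-205,0,0,15,38,-211,0,0,15,38,-213,0,0,15,38,-213,0,0,15]'; python3 -m inch '[0,0,0,0,15,0,0,0,0,15,0,0,0,0,15]'
```

```text
t: 9.98
tool_pos: [0.432, 0.1128, 0.0825]
orientation: [-3.121, -0.36, -0.001]
force: [-0.2, -0.1, 2.7]
opening: 0.0276
gripper_force: 20.0
t: 10.65
tool_pos: [0.4332, 0.113, 0.225]
orientation: [-3.121, -0.36, -0.008]
force: [0.8, -0.3, -1.3]
opening: 0.0274
gripper_force: 20.0
t: 11.48
tool_pos: [0.4829, -0.1942, 0.2189]
orientation: [-3.119, -0.359, 0.006]
force: [0.1, -0.0, -1.7]
opening: 0.0276
gripper_force: 20.0
t: 12.32
tool_pos: [0.5217, -0.4049, 0.22]
orientation: [-3.119, -0.359, 0.003]
force: [1.2, 0.2, -1.2]
opening: 0.0276
gripper_force: 20.0
t: 12.57
tool_pos: [0.5229, -0.4043, 0.2224]
orientation: [3.121, 0.362, 0.0]
force: [-0.1, 0.0, -0.2]
opening: 0.0275
gripper_force: 20.0
```

```bash
python3 -m inch '[0,0,-25,0,15,0,0,-55,0,15,0,0,-80,0,15,0,0,-100,0,15,0,0,-115,0,15,0,0,-123,0,15,0,0,-127,0,15,0,0,-129,0,15,0,0,-129,0,15,0,0,-129,0,15]'; python3 -m inch '[0,0,-2,0,15,0,0,-3,0,15,0,0,-4,0,15,0,0,-5,0,15,0,0,-5.5,0,15,0,0,-5.5,0,15]'
python3 - <<'E'
from h import *
i=[read_camera(n)['image'] for n in('top','scene')]
cv2.imwrite('pics/g3.png',np.hstack([cv2.resize(i[0][110:230,340:460],(390,390),interpolation=2),cv2.resize(i[1][180:280,80:180],(390,390),interpolation=2)]))
E
```

```text
t: 13.4
tool_pos: [0.5234, -0.4058, 0.0947]
orientation: [3.119, 0.36, 0.002]
force: [-0.3, -0.8, -1.5]
opening: 0.0274
gripper_force: 20.0
t: 13.9
tool_pos: [0.5228, -0.4052, 0.0877]
orientation: [3.121, 0.36, 0.0]
force: [-0.1, 0.0, -0.5]
opening: 0.0278
gripper_force: 20.0
```

View pics/g3.png

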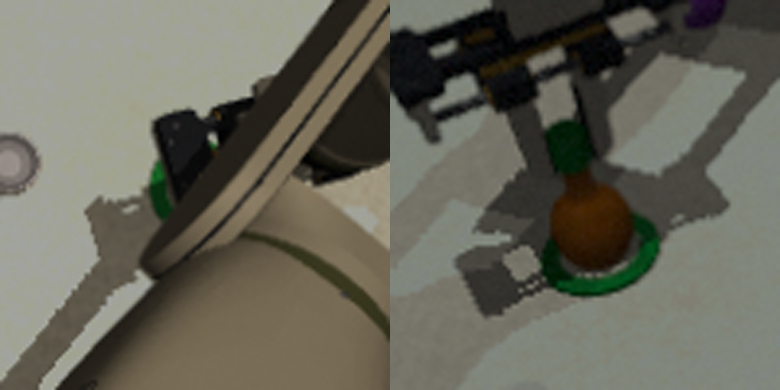

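The green flask sits upright over its coaster: ring spans x 541–661 (scene half), and its axis extrapolates to about 600 at the base. I set it down and release.

```bash
python3 -m inch '[0,0,-0.5,0,15,0,0,-1,0,15,0,0,-1,0,15]'; python3 -m inch '[0,0,0,0,22,0,0,0,0,26,0,0,0,0,30,0,0,0,0,34,0,0,0,0,40,0,0,0,0,50,0,0,0,0,60,0,0,0,0,60]'; python3 -m inch '[0,0,20,0,60,0,0,50,0,60,0,0,90,0,60,0,0,130,0,60,0,0,135,0,60,0,0,135,0,60]'; python3 -m inch '[15,35,0,0,60,30,70,0,0,60,45,105,0,0,60,60,140,0,0,60,80,180,0,0,60,95,215,0,0,60,110,245,0,0,60,113,253,0,0,60,113,253,0,0,60,113,253,0,0,60]'
python3 - <<'E'
from h import *
for n in('top','scene'):
  c=read_camera(n)
  for b in blobs(c,'green',smin=110,vmin=30): print(n,np.round(b,1),plane(c,b[:2],.117 if n=='top' else .1035)[:2].round(4))
E
```

```text
t: 14.25
tool_pos: [0.5231, -0.4054, 0.0876]
orientation: [3.12, 0.36, 0.001]
force: [-1.2, 2.2, 4.3]
opening: 0.0274
gripper_force: 20.0
t: 14.92
tool_pos: [0.5225, -0.4052, 0.0863]
orientation: [-3.121, -0.36, 0.0]
force: [-0.6, 0.1, 0.7]
opening: 0.0524
gripper_force: 0.0
t: 15.42
tool_pos: [0.5246, -0.407, 0.2271]
orientation: [3.114, 0.359, 0.009]
force: [0.2, -0.6, -1.1]
opening: 0.0553
gripper_force: 0.0
t: 16.25
tool_pos: [0.635, -0.1522, 0.2201]
orientation: [-3.12, -0.362, 0.004]
force: [-0.1, -0.5, 0.3]
opening: 0.0558
gripper_force: 0.0
top [415.  159.8  93. ] [ 0.5214 -0.4041]
top [397.2 170.  262. ] [ 0.4966 -0.358 ]
scene [133.8 247.9 203. ] [ 0.6454 -0.4014]
scene [125.4 216.9 116. ] [ 0.5212 -0.4041]
scene [269.   48.7  22. ] [-0.542   0.4752]
scene [272.4  26.6 249. ] [-0.9088  0.6591]
scene [273.3   5.7  31. ] [-1.3855  0.8797]
scene [312.2  30.8 377. ] [-0.7287  0.8336]
scene [294.5  16.  577. ] [-1.0703  0.8894]
```

Green stands at (0.521, -0.404), within 2 mm of its coaster. Next is yellow.

```bash
python3 -m inch '[0,1,-30,0,60,0,1,-60,0,60,0,1,-85,0,60,0,1,-105,0,60,0,1,-120,0,60,0,1,-132,0,60,0,1,-139,0,60,0,1,-139,0,60,0,1,-139,0,60]'; python3 -m inch '[0,0,0,0,35,0,0,0,0,25,0,0,0,0,20,0,0,0,0,20,0,0,0,0,15,0,0,0,0,15,0,0,0,0,15]' 20;  python3 -m inch '[0,0,5,0,15,0,0,20,0,15,0,0,45,0,15,0,0,75,0,15,0,0,105,0,15,0,0,130,0,15,0,0,140,0,15,0,0,140,0,15,0,0,140,0,15]'
```

```text
t: 17.1
tool_pos: [0.6357, -0.152, 0.083]
orientation: [3.121, 0.359, 0.0]
force: [0.2, -0.7, 0.5]
opening: 0.0555
gripper_force: 0.0
t: 17.68
tool_pos: [0.636, -0.1512, 0.0832]
orientation: [3.121, 0.36, 0.001]
force: [-0.5, 0.1, 3.2]
opening: 0.0276
gripper_force: 20.0
t: 18.43
tool_pos: [0.6356, -0.1512, 0.2219]
orientation: [-3.121, -0.36, 0.0]
force: [0.7, -0.3, -2.3]
opening: 0.0277
gripper_force: 20.0
```

```bash
python3 -m inch '[1,10,0,0,15,2,30,0,0,15,5,60,0,0,15,8,95,0,0,15,11,130,0,0,15,14,165,0,0,15,17,200,0,0,15,19,235,0,0,15,21,262,0,0,15,22,280,0,0,15]'; python3 -m inch '[0,5,0,0,15,0,5,0,0,15,0,5,0,0,15,0,5,0,0,15]'; python3 -m inch '[0,0,-25,0,15,0,0,-55,0,15,0,0,-80,0,15,0,0,-100,0,15,0,0,-115,0,15,0,0,-123,0,15,0,0,-127,0,15,0,0,-129,0,15,0,0,-129,0,15,0,0,-129,0,15]'; python3 -m inch '[0,0,-2,0,15,0,0,-3,0,15,0,0,-4,0,15,0,0,-5,0,15,0,0,-5.5,0,15,0,0,-5.5,0,15]'
python3 - <<'E'
from h import *
i=[read_camera(n)['image'] for n in('top','scene')]
cv2.imwrite('pics/g4.png',np.hstack([cv2.resize(i[0][70:190,140:260],(390,390),interpolation=2),cv2.resize(i[1][150:250,280:380],(390,390),interpolation=2)]))
E
```

```text
t: 19.27
tool_pos: [0.6558, 0.1328, 0.2193]
orientation: [-3.119, -0.364, 0.007]
force: [-0.9, -0.1, -0.3]
opening: 0.0272
gripper_force: 20.0
t: 19.6
tool_pos: [0.6573, 0.1325, 0.2216]
orientation: [3.121, 0.358, -0.002]
force: [0.7, -0.4, -0.5]
opening: 0.0277
gripper_force: 20.0
t: 20.43
tool_pos: [0.6586, 0.1336, 0.0951]
orientation: [3.121, 0.36, 0.003]
force: [-0.2, 1.3, -1.0]
opening: 0.0273
gripper_force: 20.0
t: 20.93
tool_pos: [0.6578, 0.1339, 0.0882]
orientation: [-3.121, -0.36, -0.0]
force: [-0.2, 0.0, -0.9]
opening: 0.0274
gripper_force: 20.0
```

View pics/g4.png

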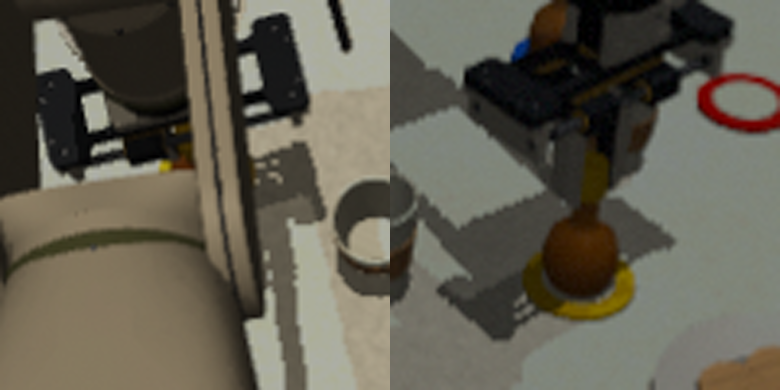

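Yellow is centred and upright: ring centre is x≈579 and belly centre x≈579. I set it down, release and go on to red.

```bash
python3 -m inch '[0,0,-0.5,0,15,0,0,-1,0,15,0,0,-1,0,15]'; python3 -m inch '[0,0,0,0,22,0,0,0,0,26,0,0,0,0,30,0,0,0,0,34,0,0,0,0,40,0,0,0,0,50,0,0,0,0,60,0,0,0,0,60]'; python3 -m inch '[0,0,20,0,60,0,0,50,0,60,0,0,90,0,60,0,0,130,0,60,0,0,135,0,60,0,0,135,0,60]'; python3 -m inch '[-25,-24,0,0,60,-50,-48,0,0,60,-75,-72,0,0,60,-100,-96,0,0,60,-125,-120,0,0,60,-152,-145,0,0,60,-180,-171,0,0,60,-205,-195,0,0,60,-222,-211,0,0,60,-222,-211,0,0,60]'; python3 -m inch '[0,0,0,0,60,0,0,0,0,60]'
python3 - <<'E'
from h import *
for n in('top','scene'):
  c=read_camera(n)
  for k in('yellow','red'):
   for b in blobs(c,k,smin=110,vmin=30): print(n,k,np.round(b,1),plane(c,b[:2],.117 if n=='top' else .1035)[:2].round(4))
E
```

```text
t: 21.28
tool_pos: [0.6582, 0.134, 0.0881]
orientation: [-3.121, -0.36, -0.002]
force: [-1.2, -0.1, 3.9]
opening: 0.0275
gripper_force: 20.0
t: 21.95
tool_pos: [0.6575, 0.1337, 0.0868]
orientation: [3.121, 0.36, -0.001]
force: [0.2, 0.9, -0.2]
opening: 0.0524
gripper_force: 0.0
t: 22.45
tool_pos: [0.6602, 0.1341, 0.2276]
orientation: [-3.121, -0.36, -0.014]
force: [0.1, -1.1, 0.8]
opening: 0.0558
gripper_force: 0.0
t: 23.28
tool_pos: [0.4326, -0.0794, 0.2204]
orientation: [3.121, 0.356, -0.005]
force: [-0.9, -0.3, -0.3]
opening: 0.0555
gripper_force: 0.0
t: 23.45
tool_pos: [0.4356, -0.0769, 0.2212]
orientation: [-3.12, -0.359, 0.001]
force: [0.4, 0.1, -0.5]
opening: 0.0559
gripper_force: 0.0
top yellow [278.2 329.2 180. ] [ 0.1228 -0.0565]
top yellow [240.3 317.9 149. ] [0.1501 0.0324]
top yellow [202.8 123.  723. ] [0.626  0.1195]
top red [113.8 176.  697. ] [0.4964 0.3423]
scene yellow [327.9 224.7 202. ] [0.7612 0.0659]
scene yellow [330.7 194.3 130. ] [0.6559 0.1365]
scene yellow [196.3  30.6  15. ] [-1.0322  0.2185]
scene red [370.8 175.9 290. ] [0.628  0.2896]
scene red [232.4 172.4  87. ] [ 0.4439 -0.0777]
```

```bash
python3 -m inch '[0,0,-30,0,60,0,0,-60,0,60,0,0,-85,0,60,0,0,-105,0,60,0,0,-120,0,60,0,0,-132,0,60,0,0,-139,0,60,0,0,-139,0,60,0,0,-139,0,60]'; python3 -m inch '[0,0,0,0,35,0,0,0,0,25,0,0,0,0,20,0,0,0,0,20,0,0,0,0,15,0,0,0,0,15,0,0,0,0,15]' 20;  python3 -m inch '[0,0,5,0,15,0,0,20,0,15,0,0,45,0,15,0,0,75,0,15,0,0,105,0,15,0,0,130,0,15,0,0,140,0,15,0,0,140,0,15,0,0,140,0,15]'
```

```text
t: 24.3
tool_pos: [0.4358, -0.0768, 0.0831]
orientation: [-3.12, -0.361, 0.001]
force: [-0.2, 0.3, -0.3]
opening: 0.0555
gripper_force: 0.0
t: 24.88
tool_pos: [0.436, -0.0773, 0.0835]
orientation: [3.121, 0.36, 0.001]
force: [-0.2, -0.3, 1.7]
opening: 0.0276
gripper_force: 20.0
t: 25.63
tool_pos: [0.4356, -0.0772, 0.2225]
orientation: [-3.121, -0.36, 0.0]
force: [-0.4, -0.4, -1.7]
opening: 0.0277
gripper_force: 20.0
```

```bash
python3 -m inch '[2,10,0,0,15,5,30,0,0,15,11,60,0,0,15,17,95,0,0,15,23,130,0,0,15,29,165,0,0,15,35,200,0,0,15,41,235,0,0,15,47,270,0,0,15,53,305,0,0,15]'; python3 -m inch '[6,35,0,0,15,12,70,0,0,15,18,105,0,0,15,24,130,0,0,15,27,145,0,0,15,28,152,0,0,15,28,154,0,0,15,28,154,0,0,15,28,154,0,0,15,28,154,0,0,15]'; python3 -m inch '[0,0,-25,0,15,0,0,-55,0,15,0,0,-80,0,15,0,0,-100,0,15,0,0,-115,0,15,0,0,-123,0,15,0,0,-127,0,15,0,0,-129,0,15,0,0,-129,0,15,0,0,-129,0,15]'; python3 -m inch '[0,0,-2,0,15,0,0,-3,0,15,0,0,-4,0,15,0,0,-5,0,15,0,0,-5.5,0,15,0,0,-5.5,0,15]'
python3 - <<'E'
from h import *
i=[read_camera(n)['image'] for n in('top','scene')]
cv2.imwrite('pics/g5.png',np.hstack([cv2.resize(i[0][110:230,60:180],(390,390),interpolation=2),cv2.resize(i[1][110:210,320:420],(390,390),interpolation=2)]))
E
```

```text
t: 26.47
tool_pos: [0.4871, 0.23, 0.2204]
orientation: [3.12, 0.361, -0.006]
force: [1.9, -1.6, -1.0]
opening: 0.0273
gripper_force: 20.0
t: 27.3
tool_pos: [0.5167, 0.3807, 0.223]
orientation: [3.121, 0.358, -0.0]
force: [0.3, 0.2, -1.0]
opening: 0.0276
gripper_force: 20.0
t: 28.13
tool_pos: [0.5175, 0.3821, 0.0956]
orientation: [-3.12, -0.36, -0.003]
force: [-0.8, 0.7, -0.2]
opening: 0.0274
gripper_force: 20.0
t: 28.63
tool_pos: [0.5167, 0.3818, 0.0886]
orientation: [-3.121, -0.36, -0.0]
force: [0.0, 0.2, -1.0]
opening: 0.0274
gripper_force: 20.0
```

View pics/g5.png

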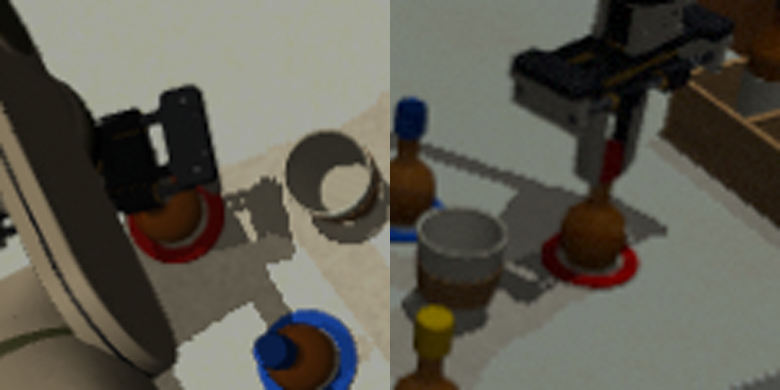

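Red is centred on its coaster and upright: in the scene half the ring centre is x≈590 and the belly x≈591. Blue also stands within its ring. I set red down, release, retreat and check everything.

```bash
python3 -m inch '[0,0,-0.5,0,15,0,0,-1,0,15,0,0,-1,0,15]'; python3 -m inch '[0,0,0,0,22,0,0,0,0,26,0,0,0,0,30,0,0,0,0,34,0,0,0,0,40,0,0,0,0,50,0,0,0,0,60,0,0,0,0,60]'; python3 -m inch '[0,0,20,0,60,0,0,50,0,60,0,0,90,0,60,0,0,130,0,60,0,0,150,0,60,0,-30,160,0,60,0,-60,160,0,60,0,-95,160,0,60,0,-130,160,0,60,0,-165,160,0,60]';python3 -m inch '[-20,-35,0,0,60,-40,-70,0,0,60,-60,-105,0,0,60,-80,-140,0,0,60,-90,-170,0,0,60,-100,-190,0,0,60,-100,-200,0,0,60,-100,-200,0,0,60,-100,-200,0,0,60]'
python3 - <<'E'
from h import *
for n in('top','scene'):
  c=read_camera(n)
  for k in HUE:
   for b in blobs(c,k,smin=110,vmin=30):
    if b[1]>100 and b[2]<140: print(n,k,np.round(b,1),plane(c,b[:2],.117 if n=='top' else .1035)[:2].round(4))
  cv2.imwrite(f'pics/end_{n}.png',cv2.resize(c['image'],(768,576),interpolation=2))
E
```

```text
t: 28.98
tool_pos: [0.5171, 0.3821, 0.0885]
orientation: [-3.12, -0.36, -0.002]
force: [-1.0, -0.4, 5.0]
opening: 0.0274
gripper_force: 20.0
t: 29.65
tool_pos: [0.5165, 0.3816, 0.0873]
orientation: [3.121, 0.36, -0.001]
force: [-1.2, -0.1, -0.2]
opening: 0.0525
gripper_force: 0.0
t: 30.48
tool_pos: [0.5164, 0.2154, 0.2476]
orientation: [3.121, 0.361, 0.0]
force: [-0.1, -0.9, 0.1]
opening: 0.0559
gripper_force: 0.0
t: 31.23
tool_pos: [0.4172, 0.0169, 0.2478]
orientation: [-3.121, -0.358, -0.001]
force: [0.5, -0.2, 0.3]
opening: 0.0558
gripper_force: 0.0
top green [415.  159.8  92. ] [ 0.5215 -0.4042]
top blue [486.4 325.5  78. ] [ 0.1174 -0.5532]
top blue [369.9 266.6 119. ] [ 0.2643 -0.2786]
top blue [503.6 248.2  58. ] [ 0.2993 -0.6095]
scene red [370.6 178.  137. ] [0.6363 0.283 ]
scene red [375.  150.8  80. ] [0.5171 0.3834]
scene yellow [330.8 194.4 133. ] [0.6562 0.1365]
scene green [125.3 216.8 105. ] [ 0.5204 -0.4042]
scene blue [ 17.3 186.7  21. ] [ 0.252  -0.6836]
scene blue [317.2 167.   69. ] [0.5228 0.1679]
scene blue [153.8 158.9  79. ] [ 0.2711 -0.2809]
scene blue [324.7 139.9  72. ] [0.3915 0.2697]
```

View pics/end_scene.png

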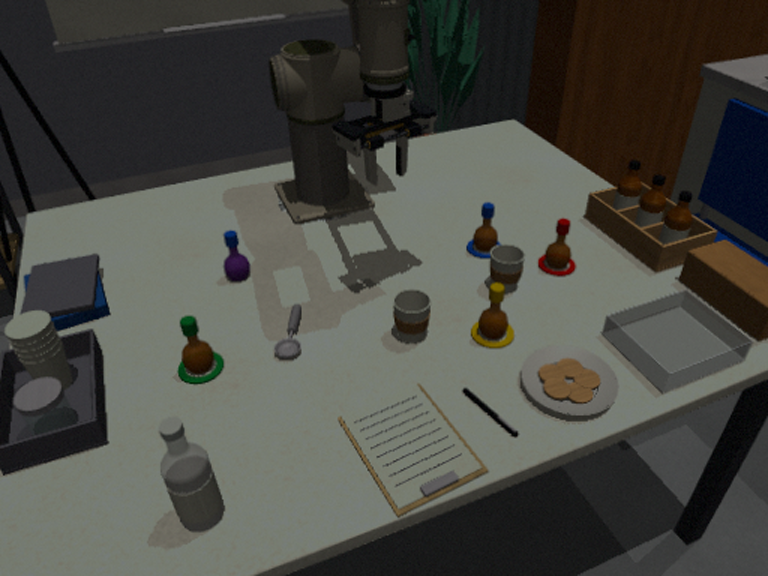

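View pics/end_top.png

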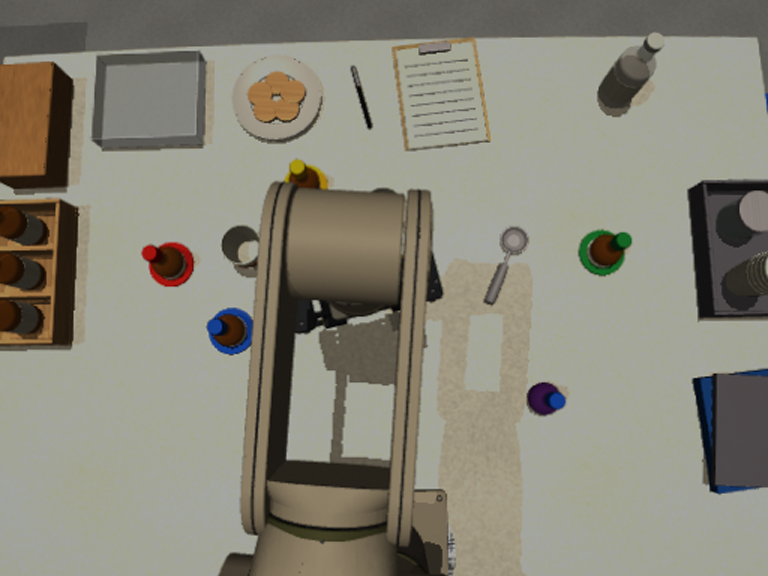

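All four flasks stand upright on their own coasters. The scene view has blue at (485,235), red (560,247), yellow (494,315) and green (197,350). The cups at (506,268) and (411,315) are where they started, and the gripper is clear.

```bash
python3 -c "
from plant import job
print(job.close_job())"
```

```text
the job is handed in; nothing more can be done
None
```

The job is handed in: all four flasks stand upright on the coasters of their stopper colours, each measured within about 3 mm of centre, with the cups and the purple look-alike left untouched.

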